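# Clamp the red-capped bottle with the guarded knob

## Robot

A 6-joint arm with a two-finger parallel gripper is mounted at the origin on a cart in front of the work surface, level with it; the furniture and walls round the work are solid. World frame = base frame: x ahead of the robot, y to its left, z up, the work surface at z = 0. Lengths are in m, angles in rad, forces in N, time in s.
With the tool pointing down it reaches from about 0.375 to 0.9 m from the base axis. Payload 3.1 kg.
Tool frame: the origin (TCP) lies between the finger pads; the fingertips stand manip.finger_overhang ahead of it and the grasp point (between the pads) lies 5 mm behind it (manip.finger_overhang is the distance from the TCP to the fingertips, in m); z points along the fingers, y is the line along which they close (so a half turn about z gives the same grasp; the last joint's range is limited). The gripper opens to 85 mm and grips with 20 to 120 N. Pads are 22 mm wide; open, the fingers measure 114 mm over their backs; the gripper's body (76 mm by 85 mm) begins 54 mm behind the grasp point. The pads swing forward as they close: fully open they stand 13 mm farther back than shut.
Start: joints at [0.98, 0.527, 1.433, -0, 1.181, -0.178], TCP at [0.251, 0.572, 0.245] pointing down, gripper open.
Joint ranges: [-3.08, 3.08], [-0.75, 2.2], [0.22, 2.44], [-1.43, 4.57], [0, 2.65], [-2.85, 2.85]. Speed limits (rad/s): [2.79, 2.79, 3.14, 3.14, 3.14, 3.14].

## Interface

Orientations are given as a unit quaternion [x, y, z, w].
In Python, from station import manip gives the robot as it stands.
- The arm moves only by the tool drive_tool, never from a script. Its argument "plan" is a list of rows, each a list of 7 numbers: the shift along the tool's x, y, z in m, then the turn, a rotation vector about the tool's x, y, z in degrees, then the opening, from -1 (shut) to 1 (fully open). In form: [[x, y, z, wx, wy, wz, gripper], ...]. A call has 1 to 10 rows; each row shifts and turns the commanded pose from where the row before left it, along the tool's axes as they then stand; what a row does not reach is not made up. A row lasts 1/10 s, in which the tool goes at most 50 mm and 8.59 degrees, less where a joint would pass 70% of its speed; a pose out of reach is approached as far as the arm can. A call is refused whole if a number of a shift passes 0.05 or a number of a turn 8.59, either way. A call with a gripper value outside its range is refused whole. The fingers move at their own pace and stop on an object; "newtons" is the grip in N (left out, the last holds). Time passes only in rows, so rows that do not move let the fingers close. It gives the time, the measured TCP pose, the force, the opening and the grip force at its end, in the units of the state.
- manip.sense(): the state, without advancing time (a new reading comes with each control period).
- manip.snapshot(name): name is "scene" or "top" or "wrist"; returns a dict with "image" (420x560x3 uint8, red, green, blue), "z_map" (420x560 float32, m along the optical axis (not along the pixel's ray), 0 where there is no reading), "fov_y" (degrees; the focal length in pixels is half the picture's height over the tangent of half this angle, whatever the lens; pixels are square), "cx", "cy" (the principal point, pixels), "extrinsics" (4x4, takes a point from camera to world coordinates); the wrist camera has in their place "mount" (4x4, takes a point from camera to tool coordinates, whose origin is the TCP and whose axes are the flange's). Camera axes: x right, y up, looking along -z (the intrinsics and any distortion apply to the point x, -y, -z); pixel columns grow to the right and rows downward; lengths in m; the calibration is good to about 2 mm. A picture is of the moment at which its call begins: read the wrist's pose just before it.
- manip.sign_off(): hands the job in; it is judged then, once.
The state is a dict: "t": time; "q": joint angles; "qd": joint speeds; "tau": joint torques, N m; "tcp_pos": TCP position; "tool_rot": TCP orientation; "force": force on the tool from outside, world axes, zero at the start; "ft_torque": the same for the moment, N m; "finger_gap": opening from 0.0 (shut) to 1.0 (fully open); "gripper_force": force on a finger pad.
Only numpy, scipy, OpenCV 4.12 (cv2) and the standard library are available. Lean on these libraries where they do the work, as an engineer would, in place of code of your own. Each camera call takes 0.05 s, during which the arm holds its last target. There are 200 camera calls.

## Task

Stand the red-capped dropper bottle upright in the nest of the bottle clamp and let go of it. Then reach into the yellow guard and turn the black knob clockwise until you feel the jaw hold the bottle snugly against the stop, at about 10 N: the bottle is soft, so do not crush it. Work the jaw by its knob only, do not lean on the guard, leave the loose blue-capped bottle beside it where it stands, and take the hand away.

Things in the scene. Friction and masses are not known exactly. Their poses are not given: they have to be found in the camera images.
- bottle_red: loose white dropper bottle with a RED cap, standing upright: round body 26 mm in diameter up to 47 mm, cap 19 mm in diameter above that, 67 mm tall; origin at the centre of its underside, z up. In the nest the fingers fit best either side across the rails (closing along the clamp's x), tips 33 mm or more above its underside.
- bottle_blue: loose bottle of the same make and size with a BLUE cap, a bystander that must stay where it is; origin at the centre of its underside. (Two more blue-capped bottles further back are fixed scenery.)
- clamp: the bottle clamp, fixed to the table: grey base plate 110 x 270 mm (x, y), 14 mm thick; origin at the centre of its underside, z up, y axis from the knob end to the stop end. At y = -75 mm a blue gear housing 96 x 100 mm, top at z = 38 mm, carries knob and guard; at the other end is the nest, between two steel rails (inner faces x = +-17.5 mm, tops z = 28 mm), jaw and stop.
- nest (a point): centre of the nest floor (on the base plate; clamp frame 0, 85, 14 mm), axes as the clamp: stand the bottle here. The stop at the +y side (dark block 44 mm wide, rubber face, top 31.5 mm above this point) was set by hand: its face is 18 to 22 mm from this point and not measured; it gives about 15 N per mm. Opening between jaw and stop at first 36 to 42 mm.
- jaw: aluminium jaw block, 30 mm wide (x), 12 mm thick, from z = 16 to 44 mm, sliding along the clamp's y; origin in the middle of its face that meets the bottle, 65 mm along the clamp's y when the knob reads 0. It is geared to the knob. Drive it by the knob only: pushing the jaw itself with more than 12 N fails.
- knob (a joint): angle of the knob in rad, grows clockwise seen from above, 0 to 1.9; starts between 0 and 0.15. Each rad moves the jaw 12 mm towards the stop. It turns against steady friction of 0.20 N m and stays where it is left; each newton of clamping adds 0.012 N m; at rest only the rise over free running tells. The jaw clamps the bottle at 1.0 to 1.45 rad, depending on where the stop was set.
- knob_grip (a point): on the axis of the black knob, where to take it: upright finger bar 40 mm long (this point's x axis), 14 mm thick (its y axis: close the fingers along it), its top 8 mm above this point, its round base plate 26 mm below. At knob = 0 the bar is turned +0.55 rad about z from the clamp's x axis; it turns with the knob. A grip of 40 N or more turns it without slipping.
- guard: yellow round guard collar about the knob, inner diameter 76 mm, wall 4 mm, 50 mm high; origin at the centre of its lower rim, on the knob's axis. Its open rim is 18 mm above point knob_grip and 10 mm above the top of the bar: go in from above with the fingers opened 24 to 40 mm only. Pushing on it with more than 12 N fails.
Mind the look-alikes: they are no part of the job. What is shaped like the bottle_red but green or turquoise is not meant.

How it is judged:
By the outcome, as a careful person would: the job done as asked, in the order asked, and still so for the second after the job is handed in, with the robot touching nothing.
It also fails if it takes over 72 s, if anything falls off the work surface, if the arm or the gripper's body presses on something with over 40 N, if the wrist force passes 120 N, or if a joint passes its speed limit or range.

## Working session

There is one attempt and no reset: what is moved stays moved. The work goes in short steps, Python scripts to look and compute and a tool call to move; the robot and the scene stay as the last step left them, time stands still between calls to the robot, and variables do not carry over. Pictures are saved under pics/ and viewed, at most 10 in all, crops included, and the job is handed in when it is done.

Besides the shell and the picture viewer there is one more tool, called after "Request:" as a command line: name --pt "numbers of a row" for each row, then --argument value for the rest. drive_tool: Moves the arm, as the interface text tells. Its arguments: {"type":"object","properties":{"plan":{"type":"array"},"newtons":{"type":"number"}},"required":["plan"]}

```bash
mkdir -p pics; ls; cat > h.py <<'E'
import numpy as np, cv2, pickle
from station import manip
def grab(n):
    s=manip.sense(); d=manip.snapshot(n); d=dict(d); d['s']=s; return d
def save(d,f): cv2.imwrite('pics/'+f, cv2.cvtColor(d['image'],cv2.COLOR_RGB2BGR))
E
python3 - <<'E'
from h import *
s=manip.sense(); print(s, manip.finger_overhang)
for n in('scene','top','wrist'):
    d=grab(n); pickle.dump(d,open(n+'0.pkl','wb')); save(d,n+'0.png')
    print(n,d['fov_y'],d['cx'],d['cy'],[k for k in d]); print(np.round(d.get('extrinsics',d.get('mount')),4))
a=[cv2.imread(f'pics/{n}0.png') for n in('scene','top','wrist')]
E
```

```text
pics
{'t': 0.0, 'q': array([ 9.79501610e-01,  5.28478541e-01,  1.43389061e+00, -3.17775130e-06,
        1.18138571e+00, -1.78531583e-01]), 'qd': array([-7.82012953e-04, -1.59895631e-03,  3.91524307e-05,  5.16998839e-04,
       -1.25787265e-03, -6.24543414e-04]), 'tau': array([ 2.35968228e-04, -4.42359674e+01, -1.78022271e+01, -3.12236016e-04,
        8.25540628e-03,  1.50165693e-06]), 'tcp_pos': array([0.25032235, 0.57194275, 0.24432969]), 'tool_rot': array([ 2.04918892e-01,  9.78778361e-01, -1.00255220e-03, -4.04569605e-04]), 'force': array([ 0.23356874,  0.32360337, -0.69386635]), 'ft_torque': array([ 0.02248818, -0.0162749 , -0.01083523]), 'gripper_force': 0.0, 'finger_gap': 0.9965731742996863} 0.014
scene 43.92996261632957 275.63040860143957 220.25954791310642 ['image', 'z_map', 'fov_y', 'cx', 'cy', 'extrinsics', 's']
[[ 0.6524  0.5252 -0.5463 -0.0727]
 [-0.7578  0.441  -0.481  -0.3384]
 [-0.0117  0.7278  0.6857  0.7633]
 [ 0.      0.      0.      1.    ]]
top 52.83970606953585 284.2382796620969 213.30373754146737 ['image', 'z_map', 'fov_y', 'cx', 'cy', 'extrinsics', 's']
[[-5.5000e-03  9.8990e-01 -1.4170e-01  3.4180e-01]
 [-1.0000e+00 -5.4000e-03  1.0000e-03  1.4150e-01]
 [ 2.0000e-04  1.4170e-01  9.8990e-01  1.0655e+00]
 [ 0.0000e+00  0.0000e+00  0.0000e+00  1.0000e+00]]
wrist 59.238605350531216 281.10708797610175 218.52567879161057 ['image', 'z_map', 'fov_y', 'cx', 'cy', 'mount', 's']
[[ 2.000e-04  9.598e-01  2.806e-01  7.160e-02]
 [ 1.000e+00 -1.000e-04 -5.000e-04  5.000e-04]
 [-4.000e-04  2.806e-01 -9.598e-01 -1.287e-01]
 [ 0.000e+00  0.000e+00  0.000e+00  1.000e+00]]
```

View pics/top0.png

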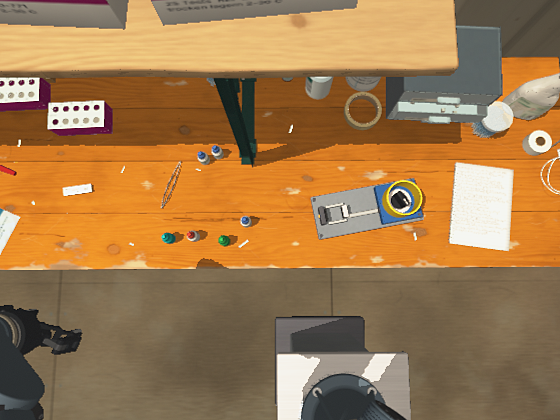

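View pics/scene0.png

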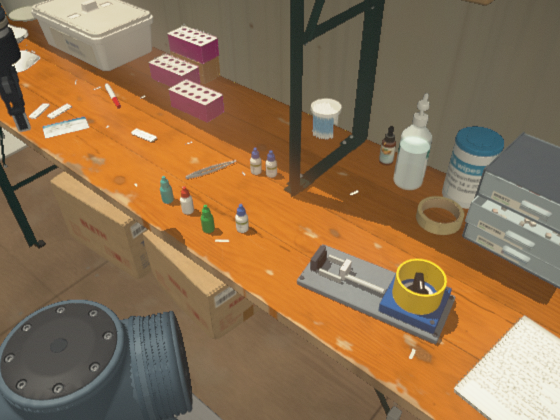

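Top view: red-capped white bottle at (193,236). Look-alikes beside it are turquoise (168,238) and green (224,240). The loose blue bottle is at (246,221), and the fixed blue ones are at (203,157) and (216,152). The clamp's nest is at about (333,213) and its guard at (403,198). The scene view shows the red one at (186,201), the green at (207,219), the loose blue at (241,219) and the guard at (419,287).

```bash
cat >> h.py <<'E'
def RT(d):
    if 'extrinsics' in d: return d['extrinsics']
    from scipy.spatial.transform import Rotation as R
    T=np.eye(4); T[:3,:3]=R.from_quat(d['s']['tool_rot']).as_matrix(); T[:3,3]=d['s']['tcp_pos']; return T@d['mount']
def f_(d): return 210/np.tan(np.radians(d['fov_y']/2))
def ray(d,uv):
    uv=np.atleast_2d(uv).astype(float); f=f_(d)
    v=np.c_[(uv[:,0]-d['cx'])/f,-(uv[:,1]-d['cy'])/f,-np.ones(len(uv))]
    T=RT(d); return T[:3,3],v@T[:3,:3].T
def onplane(d,uv,z):
    o,v=ray(d,uv); return o+v*((z-o[2])/v[:,2])[:,None]
def cloud(d,uv):
    uv=np.atleast_2d(uv).astype(int); z=d['z_map'][uv[:,1],uv[:,0]]; o,v=ray(d,uv); return o+v*z[:,None]
def tri(ds,uvs):
    A=np.zeros((3,3));b=np.zeros(3)
    for d,uv in zip(ds,uvs):
        o,v=ray(d,uv); v=v[0]/np.linalg.norm(v[0]); P=np.eye(3)-np.outer(v,v); A+=P;b+=P@o
    x=np.linalg.solve(A,b)
    return x
def blobs(d,lo,hi,amin=15):
    h=cv2.cvtColor(d['image'],cv2.COLOR_RGB2HSV); m=cv2.inRange(h,np.array(lo),np.array(hi))
    n,l,st,c=cv2.connectedComponentsWithStats(m); 
    return [(c[i],st[i],np.argwhere(l==i)[:,::-1]) for i in range(1,n) if st[i][4]>=amin]
E
python3 - <<'E'
from h import *
S={n:pickle.load(open(n+'0.pkl','rb')) for n in('scene','top')}
for nm,lo,hi in(('red',(172,120,90),(180,255,255)),('blue',(108,90,60),(130,255,255)),('yellow',(22,150,120),(32,255,255)),('green',(55,120,50),(80,255,255)),('turq',(81,100,50),(95,255,255))):
  for n,d in S.items():
    for c,st,p in blobs(d,lo,hi):
      P=cloud(d,p); print(nm,n,np.round(c,1),st[4],'med',np.round(np.median(P,0),4),'zmax',P[:,2].max().round(4))
d=S['top']
for uv in((440,60),(240,150),(330,30),(225,75),(370,205)): print(uv,cloud(d,uv).round(3))
im=[]
for n,(x,y,w,h) in(('top',(150,140,120,110)),('scene',(150,140,120,110))):
  im.append(cv2.resize(cv2.imread(f'pics/{n}0.png')[y:y+h,x:x+w],None,fx=3.2,fy=3.2,interpolation=cv2.INTER_CUBIC))
cv2.imwrite('pics/c1.png',np.hstack(im))
cv2.imwrite('pics/c2.png',cv2.resize(cv2.imread('pics/top0.png')[165:250,300:440],None,fx=5.6,fy=5.6,interpolation=cv2.INTER_CUBIC))
E
```

```text
red scene [190.4 106.3] 290 med [0.704  0.636  0.0302] zmax 0.7633
red scene [220.1  99.3] 20 med [0.7665 0.5911 0.0442] zmax 0.0509
red top [50.  92.5] 16 med [0.8199 0.758  0.0037] zmax 0.0076
red top [  7.8 168.7] 19 med [0.6131 0.8467 0.0141] zmax 0.0196
blue scene [239.9 210. ] 15 med [0.4647 0.2313 0.0581] zmax 0.7633
blue scene [402.8 308. ] 436 med [ 0.4778 -0.1324  0.0373] zmax 0.7633
blue scene [430.2 287. ] 26 med [ 0.5511 -0.1544  0.0381] zmax 0.0412
blue top [215.  148.7] 35 med [0.647  0.309  0.0579] zmax 0.0692
blue top [201.  154.9] 32 med [0.631  0.344  0.0579] zmax 0.0704
blue top [244.5 219.9] 35 med [0.4703 0.2363 0.0587] zmax 0.0691
yellow scene [419.2 285.9] 1886 med [ 0.5109 -0.1462  0.0695] zmax 0.7633
yellow top [402.9 197.9] 508 med [ 0.5201 -0.1489  0.074 ] zmax 1.0655
green scene [205.1 210.6] 19 med [0.4201 0.285  0.0563] zmax 0.0614
green scene [203.9 218.4] 21 med [0.4141 0.2864 0.0388] zmax 0.0475
green top [223.6 240.1] 83 med [0.422 0.286 0.052] zmax 1.0655
turq top [244.8 161.2] 28 med [0.6284 0.2448 0.0038] zmax 0.0079
turq top [168.1 237.6] 106 med [0.4298 0.4208 0.044 ] zmax 0.0705
(440, 60) [[ 0.629 -0.072  0.526]]
(240, 150) [[0.641 0.247 0.067]]
(330, 30) [[0.674 0.076 0.525]]
(225, 75) [[0.616 0.222 0.51 ]]
(370, 205) [[ 0.513 -0.076  0.013]]
```

View pics/c1.png

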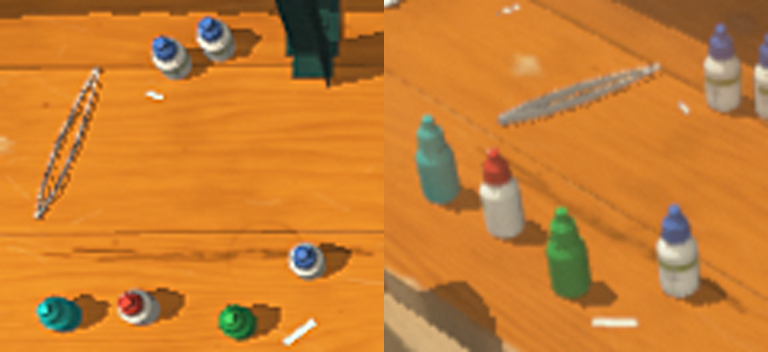

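View pics/c2.png

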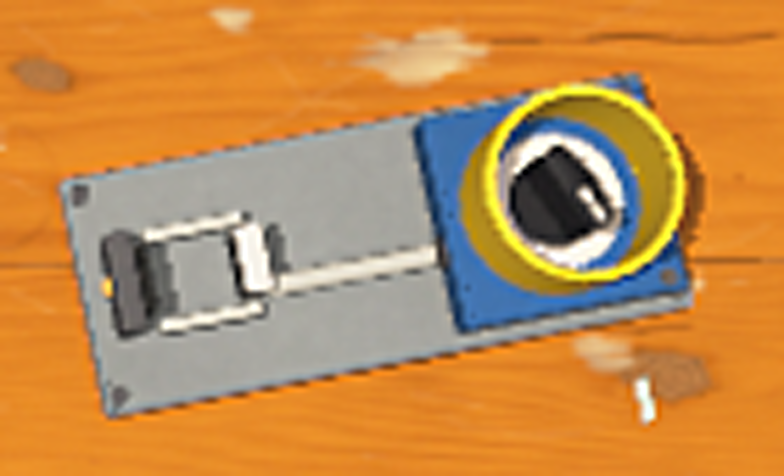

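The enlarged crop confirms it: the only white body with a red cap is at crop (135,306), which is top (192,235), with turquoise on its left and green on its right. In the clamp crop the stop is at the left (128,285), the jaw at (255,258) and the bar in the guard at (560,200).

```bash
python3 - <<'E'
from h import *
from scipy.spatial.transform import Rotation as R
S={n:pickle.load(open(n+'0.pkl','rb')) for n in('scene','top')}
d=S['top']
c=np.array([(62,185),(107,415),(692,305)])/5.6+[300,165]
P=onplane(d,c,0.014); print(P.round(4), np.linalg.norm(P[0]-P[1]),np.linalg.norm(P[1]-P[2]))
e=P[1]-P[2]; yaw=np.arctan2(-e[0],e[1]); print('yaw',yaw,'ctr',(P[0]+P[2])/2)
# guard rim from depth
for n in S:
  for cc,st,p in blobs(S[n],(22,150,120),(32,255,255),300):
    Q=cloud(S[n],p); Q=Q[(Q[:,2]>.082)&(Q[:,2]<.095)]; (x,y),r=cv2.minEnclosingCircle(Q[:,:2].astype(np.float32)); print(n,'guard',x,y,r,np.percentile(Q[:,2],[50,95]))
red=[]
for n in('scene','top'):
  h=cv2.cvtColor(S[n]['image'],cv2.COLOR_RGB2HSV); m=((h[...,0]>168)|(h[...,0]<4))&(h[...,1]>110)&(h[...,2]>60)
  yy,xx=np.nonzero(m); k=(abs(xx-(186 if n=='scene' else 192))<10)&(abs(yy-(195 if n=='scene' else 235))<10)
  p=np.c_[xx,yy][k]; Q=cloud(S[n],p); red.append(p.mean(0)); print(n,p.mean(0),len(p),np.median(Q,0).round(4),Q[:,2].max())
t=tri([S['scene'],S['top']],red); print('tri',t)
s=manip.sense(); T=R.from_quat(s['tool_rot']); print(T.as_matrix().round(3)); 
print('tool shift to above bottle', T.inv().apply([t[0],t[1],.245]-s['tcp_pos']))
E
```

```text
[[ 0.531   0.0724  0.014 ]
 [ 0.427   0.0539  0.014 ]
 [ 0.4749 -0.209   0.014 ]] 0.10564509855237102 0.26718768655524655
yaw 0.1802355828693813 ctr [ 0.50295292 -0.06832316  0.014     ]
scene guard 0.5170856714248657 -0.14269380271434784 0.04376853257417679 [0.08672008 0.08915058]
top guard 0.5183168053627014 -0.14115147292613983 0.042124804109334946 [0.08730077 0.09043074]<stdin>:16: RuntimeWarning: Mean of empty slice.
  ret = um.true_divide(
  return _methods._mean(a, axis=axis, dtype=dtype,
Traceback (most recent call last):
ValueError: zero-size array to reduction operation maximum which has no identity
```

```bash
python3 - <<'E'
from h import *
from scipy.spatial.transform import Rotation as R
S={n:pickle.load(open(n+'0.pkl','rb')) for n in('scene','top')}
red=[]
for n in('scene','top'):
  h=cv2.cvtColor(S[n]['image'],cv2.COLOR_RGB2HSV); m=((h[...,0]>165)|(h[...,0]<7))&(h[...,1]>100)&(h[...,2]>50)
  yy,xx=np.nonzero(m); k=(abs(xx-(186 if n=='scene' else 192))<10)&(abs(yy-(195 if n=='scene' else 235))<10)
  p=np.c_[xx,yy][k]; print(n,len(p)); Q=cloud(S[n],p); red.append(p.mean(0)); print(n,p.mean(0),np.median(Q,0).round(4),Q[:,2].max())
t=tri([S['scene'],S['top']],red); print('tri',t)
s=manip.sense(); T=R.from_quat(s['tool_rot']); print(T.as_matrix().round(3)); 
print('tool shift to above bottle', T.inv().apply([t[0],t[1],.245]-s['tcp_pos']))
E
```

```text
scene 51
scene [184.49019608 192.2745098 ] [0.4327 0.3607 0.0564] 0.7633455306992551
top 39
top [190.25641026 234.41025641] [0.4353 0.3638 0.0597] 1.0655200328484649
tri [0.43711028 0.36726221 0.04967154]
[[-0.916  0.401 -0.001]
 [ 0.401  0.916 -0.001]
 [ 0.    -0.002 -1.   ]]
tool shift to above bottle [-0.25317867 -0.11270339 -0.00035463]
```

Request:
drive_tool --pt "-0.042 -0.019 0 0 0 8 1" --pt "-0.045 -0.012 0 0 0 8 1" --pt "-0.046 -0.006 0 0 0 8 1" --pt "-0.046 0 0 0 0 8 1" --pt "-0.046 0.006 0 0 0 8 1" --pt "-0.045 0.012 0 0 0 8 1" --pt "0 0 0 0 0 8 1" --pt "0 0 0 0 0 0 1" --pt "0 0 0 0 0 0 1"

```text
t: 1.05
tcp_pos: [0.4373, 0.3669, 0.2451]
tool_rot: [0.639, 0.769, -0.0, -0.0]
force: [-0.4, -0.0, 0.2]
finger_gap: 1.001
gripper_force: 0.0
```

```bash
python3 - <<'E'
from h import *
d=grab('wrist'); pickle.dump(d,open('w1.pkl','wb')); save(d,'w1.png'); s=d['s']
print(s['t'],s['tcp_pos'],s['tool_rot'],s['q'],RT(d).round(3))
E
```

```text
1.05 [0.43732438 0.36686586 0.24505286] [ 6.39341475e-01  7.68922797e-01 -3.56867056e-04 -2.87434443e-04] [5.02167375e-01 4.55063618e-01 1.57066419e+00 3.04347732e-04
 1.11673955e+00 3.18520683e-01] [[ 0.983 -0.176 -0.05   0.425]
 [ 0.183  0.944  0.276  0.438]
 [-0.002 -0.281  0.96   0.374]
 [ 0.     0.     0.     1.   ]]
```

View pics/w1.png

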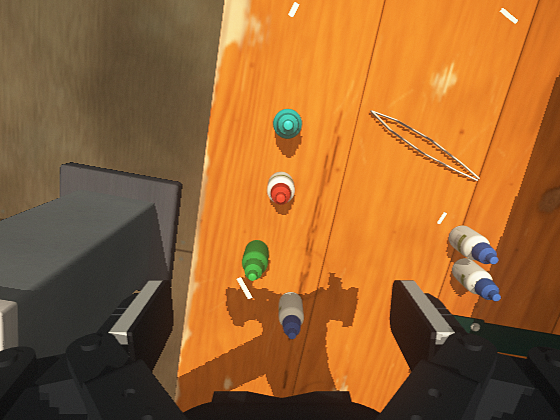

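The wrist view shows the red-capped bottle at (281,188), turquoise at (288,124), green at (256,260) and the loose blue at (291,315). The fingers are at the bottom of the picture.

```bash
cat >> h.py <<'E'
def redmask(d,win=None):
    h=cv2.cvtColor(d['image'],cv2.COLOR_RGB2HSV); m=((h[...,0]>165)|(h[...,0]<7))&(h[...,1]>100)&(h[...,2]>50)
    yy,xx=np.nonzero(m); p=np.c_[xx,yy]
    if win: p=p[(abs(xx-win[0])<win[2])&(abs(yy-win[1])<win[2])]
    return p
E
python3 - <<'E'
from h import *
S=pickle.load(open('scene0.pkl','rb'))
d=pickle.load(open('w1.pkl','rb'))
p=redmask(d,(281,190,25)); print(len(p),p.mean(0),p.min(0),p.max(0))
Q=cloud(d,p); print('red depth',np.median(Q,0),Q.min(0),Q.max(0))
top=Q[Q[:,2]>np.percentile(Q[:,2],50)]; print(top.mean(0))
t=tri([d,S],[p.mean(0),redmask(S,(186,195,10)).mean(0)]); print('tri',t)
yy,xx=np.mgrid[165:215,255:310]; Q=cloud(d,np.c_[xx.ravel(),yy.ravel()])
for lo,hi in((.02,.045),(.03,.05),(.05,.07),(.06,.075)):
  q=Q[(Q[:,2]>lo)&(Q[:,2]<hi)]; (x,y),r=cv2.minEnclosingCircle(q[:,:2].astype(np.float32)); print(lo,hi,len(q),x,y,r,q.min(0),q.max(0))
E
```

```text
334 [280.28443114 193.08083832] [271 183] [290 203]
red depth [0.43581342 0.36996191 0.05749795] [0.42458156 0.35824949 0.0381513 ] [0.4445511  0.43780831 0.37379468]
[0.43660637 0.3684563  0.0642723 ]
tri [0.43666473 0.36746999 0.0496544 ]
0.02 0.045 311 0.43684035539627075 0.3673930764198303 0.013346374034881592 [0.4238271  0.35485549 0.02014753] [0.44954677 0.38045022 0.04483683]
0.03 0.05 298 0.43683162331581116 0.36714401841163635 0.013108025304973125 [0.42407356 0.35485549 0.03012233] [0.44954677 0.38016389 0.04982998]
0.05 0.07 315 0.4365752637386322 0.3675364553928375 0.008968410082161427 [0.42790961 0.35884357 0.05007115] [0.44519223 0.37577064 0.06821936]
0.06 0.075 95 0.4374810457229614 0.3673620820045471 0.005094010848551989 [0.43252134 0.36336282 0.06000914] [0.44244075 0.37179006 0.06821936]
```

Request:
drive_tool --pt "0 0 0.035 0 0 0 1" --pt "0 0 0.035 0 0 0 1" --pt "0 0 0.035 0 0 0 1" --pt "0 0 0.035 0 0 0 1" --pt "0 0 0.03 0 0 0 1" --pt "0 0 0.025 0 0 0 1" --pt "0 0 0 0 0 0 1" --pt "0 0 0 0 0 0 0.2" --pt "0 0 0 0 0 0 0.0" --pt "0 0 0 0 0 0 0" --newtons 20

```text
t: 2.1
tcp_pos: [0.4386, 0.3677, 0.052]
tool_rot: [0.64, 0.768, 0.002, 0.001]
force: [0.0, 0.1, -0.1]
finger_gap: 0.517
gripper_force: 0.0
```

```bash
python3 - <<'E'
from h import *
s=manip.sense(); print(s['tcp_pos'],s['finger_gap'],manip.finger_overhang)
E
```

```text
[0.43857762 0.36768212 0.05197186] 0.5168902133893328 0.014
```

Request:
drive_tool --pt "0 -0.001 0.003 0 0 0 0" --pt "0 0 0 0 0 0 -0.1" --pt "0 0 0 0 0 0 -0.25" --pt "0 0 0 0 0 0 -1" --pt "0 0 0 0 0 0 -1" --pt "0 0 0 0 0 0 -1" --pt "0 0 0 0 0 0 -1" --newtons 20

```text
t: 2.8
tcp_pos: [0.4368, 0.3667, 0.0476]
tool_rot: [0.64, 0.768, 0.0, 0.0]
force: [-1.8, -1.0, 5.4]
finger_gap: 0.289
gripper_force: 19.7
```

```bash
python3 - <<'E'
from h import *
s=manip.sense(); print(s['tcp_pos'],s['finger_gap'],manip.finger_overhang)
d=grab('wrist'); pickle.dump(d,open('w2.pkl','wb')); save(d,'w2.png')
E
```

```text
[0.4368223  0.36668723 0.04758364] 0.2891655370238788 0.014
```

View pics/w2.png

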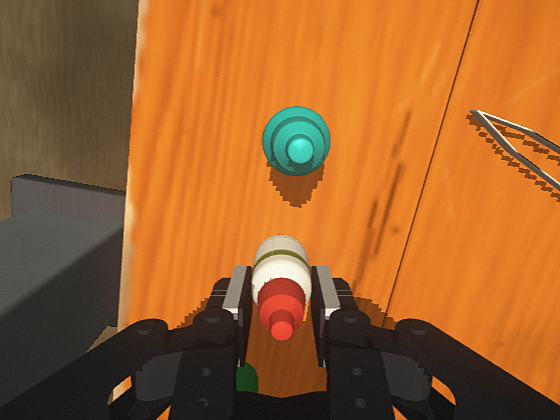

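The red bottle is between the pads at (281,290), upright, and the turquoise one at (297,140) is untouched. Next I lift it and carry it over the clamp.

Request:
drive_tool --pt "0 0 -0.02 0 0 0 -1" --pt "0 0 -0.04 0 0 0 -1" --pt "0 0 -0.04 0 0 0 -1" --pt "0 0 -0.04 0 0 0 -1" --pt "0 0 -0.04 0 0 0 -1" --pt "-0.025 0 -0.02 0 0 0 -1" --pt "-0.045 0 0 0 0 0 -1" --pt "-0.045 0 0 0 0 0 -1" --pt "-0.045 0 0 0 0 0 -1" --pt "-0.045 0 0 0 0 0 -1"

```text
t: 3.85
tcp_pos: [0.4736, 0.1634, 0.2471]
tool_rot: [0.64, 0.768, 0.0, 0.0]
force: [0.4, -0.1, -0.4]
finger_gap: 0.293
gripper_force: 19.8
```

Request:
drive_tool --pt "-0.045 -0.004 0 0 0 0 -1" --pt "-0.045 -0.004 0 0 0 0 -1" --pt "-0.045 -0.004 0 0 0 0 -1" --pt "-0.035 -0.004 0 0 0 0 -1" --pt "-0.02 0 0 0 0 0 -1" --pt "0 0 0 0 0 0 -1" --pt "0 0 0 0 0 0 -1"

```text
t: 4.55
tcp_pos: [0.4916, -0.0247, 0.2469]
tool_rot: [0.641, 0.768, -0.0, -0.001]
force: [-0.0, 1.2, -0.3]
finger_gap: 0.29
gripper_force: 19.8
```

```bash
python3 - <<'E'
from h import *
d=grab('wrist'); pickle.dump(d,open('w3.pkl','wb')); save(d,'w3.png')
d=grab('top'); pickle.dump(d,open('t3.pkl','wb'))
E
```

```text
(no output)
```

View pics/w3.png

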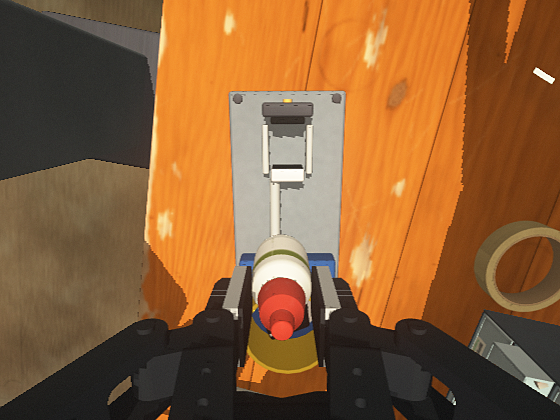

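The stop is at (287,110), the jaw at (287,173) and the rails at columns 265 and 310. The plate corners are at (231,92) and (344,92), and the guard is half hidden behind the held bottle.

```bash
python3 - <<'E'
from h import *
d=pickle.load(open('w3.pkl','rb'))
yy,xx=np.mgrid[80:236,215:360]; uv=np.c_[xx.ravel(),yy.ravel()]
Q=cloud(d,uv); h=cv2.cvtColor(d['image'],cv2.COLOR_RGB2HSV)[yy.ravel(),xx.ravel()]
grey=(h[:,1]<70)
for lo,hi in((.009,.019),(.024,.032),(.042,.05)): 
  k=grey&(Q[:,2]>lo)&(Q[:,2]<hi); print(lo,k.sum(),Q[k].mean(0),np.median(Q[k,2]))
# plate edges by pixel mask -> rays on plane of measured plate height
k=(Q[:,2]>.009)&(Q[:,2]<.019)&grey; zp=np.median(Q[k,2])
M=np.zeros((420,560),np.uint8); M[uv[k][:,1],uv[k][:,0]]=1
L=[];Rr=[]
for r in range(105,230):
  c=np.nonzero(M[r,:])[0]
  if len(c)>20: L.append((c.min()-.5,r)); Rr.append((c.max()+.5,r))
fits=[]
for E in(L,Rr):
  P=onplane(d,np.array(E),zp)[:,:2]
  v=cv2.fitLine(P.astype(np.float32),cv2.DIST_HUBER,0,1e-3,1e-3).ravel(); v=v*np.sign(v[1]) if 0 else v
  if v[1]<0: v[:2]*=-1
  fits.append(v); print('edge dir yaw',np.arctan2(-v[0],v[1]),v[2:])
yaw=np.mean([np.arctan2(-v[0],v[1]) for v in fits]); ex=np.array([np.cos(yaw),np.sin(yaw)]); ey=np.array([-ex[1],ex[0]])
xs=[v[2:]@ex for v in fits]; print('width',xs[1]-xs[0],'xc',np.mean(xs))
T=[]
for c in range(245,330):
  r=np.nonzero(M[:,c])[0]; T.append((c,r.min()-.5))
yt=np.median(onplane(d,np.array(T),zp)[:,:2]@ey); print('end y',yt)
C=ex*np.mean(xs)+ey*(yt-.135); print('clamp ctr',C,'yaw',yaw,'nest',C+ey*.085,'guard',C-ey*.075)
q=np.c_[(Q[:,:2]-C)@ex,(Q[:,:2]-C)@ey,Q[:,2]]
for nm,lo,hi,ylo,yhi in(('stop',.038,.052,.09,.14),('jaw',.038,.052,.04,.085),('rails',.024,.033,.06,.11)):
  k=(q[:,2]>lo)&(q[:,2]<hi)&(q[:,1]>ylo)&(q[:,1]<yhi)&(abs(q[:,0])<.03); print(nm,k.sum(),np.percentile(q[k],[2,50,98],axis=0).round(4).tolist())
k=(q[:,2]>.024)&(q[:,2]<.033)&(q[:,1]>.075)&(q[:,1]<.095); print('rail x',np.sort(q[k,0]).round(4)[::8])
print('held bottle expected now (clamp):', (d['s']['tcp_pos'][:2]-C)@ex,(d['s']['tcp_pos'][:2]-C)@ey)
E
```

```text
0.009 13191 [ 0.49334366 -0.00283013  0.01406292] 0.014057268826051628
0.024 921 [ 0.49045446 -0.00330413  0.0285056 ] 0.028180389510304438
0.042 1259 [0.48784862 0.02864687 0.04480371] 0.044836289186593326
edge dir yaw 0.18138894 [ 0.44177675 -0.02324376]
edge dir yaw 0.18295392 [0.54673916 0.00370575]
width 0.108107865 xc 0.48430946
end y -0.023375434500834888
clamp ctr [ 0.50498758 -0.06801457] yaw 0.18217143 nest [0.48958851 0.01557891] guard [ 0.51857499 -0.14177352]
stop 946 [[-0.0199, 0.1067, 0.0429], [0.0007, 0.116, 0.0451], [0.0213, 0.1234, 0.0469]]
jaw 452 [[-0.0136, 0.0555, 0.0411], [0.0008, 0.062, 0.0439], [0.0145, 0.0673, 0.0456]]
rails 661 [[-0.0228, 0.0612, 0.0254], [0.0086, 0.0819, 0.0278], [0.0236, 0.1036, 0.0297]]
rail x [-0.023  -0.0223 -0.0221 -0.022  -0.0213 -0.0211 -0.0204 -0.0203 -0.0202
 -0.0194 -0.0193 -0.0193 -0.0185 -0.0184 -0.0183 -0.0176 -0.0175  0.0179
  0.0179  0.018   0.0187  0.0188  0.0194  0.0196  0.0198  0.0204  0.0205
  0.0206  0.0214  0.0215  0.0217  0.0223  0.0225  0.0231  0.0233  0.0235]
held bottle expected now (clamp): -0.005290671136537469 0.04496809736909106
```

Request:
drive_tool --pt "0.02 0.003 0 0 0 0 -1" --pt "0.02 0.0025 0 0 0 0 -1" --pt "0 0 0.035 0 0 0 -1" --pt "0 0 0.035 0 0 0 -1" --pt "0 0 0.035 0 0 0 -1" --pt "0 0 0.03 0 0 0 -1" --pt "0 0 0.01 0 0 0 -1" --pt "0 0 0 0 0 0 -1" --pt "0 0 0 0 0 0 -1" --pt "0 0 0 0 0 0 -1"

```text
t: 5.65
tcp_pos: [0.4913, 0.0156, 0.1038]
tool_rot: [0.64, 0.768, 0.001, 0.001]
force: [-0.1, 0.1, 0.1]
finger_gap: 0.292
gripper_force: 19.8
```

```bash
cat >> h.py <<'E'
C=np.array([0.50499,-0.06801]); yaw=0.1822; ex=np.array([np.cos(yaw),np.sin(yaw)]); ey=np.array([-ex[1],ex[0]])
def cl(p): p=np.asarray(p); return np.stack([(p[...,:2]-C)@ex,(p[...,:2]-C)@ey,p[...,2]],-1)
E
python3 - <<'E'
from h import *
from scipy.spatial.transform import Rotation as R
d=grab('wrist'); pickle.dump(d,open('w4.pkl','wb')); save(d,'w4.png'); s=d['s']
Y=R.from_quat(s['tool_rot']).as_matrix()[:,1]; print('tcp clamp',cl(s['tcp_pos']),np.arctan2(Y[1],Y[0]))
p=redmask(d,(282,305,60)); Q=cloud(d,p); q=cl(Q); q=q[abs(q[:,0])<.03]; print(len(p),p.mean(0),'cap',np.percentile(q,[2,50,98],axis=0).round(4).tolist())
d=grab('scene'); pickle.dump(d,open('s4.pkl','wb')); cv2.imwrite('pics/s4.png',cv2.resize(cv2.cvtColor(d['image'],4)[220:340,280:460],None,fx=4,fy=4,interpolation=2))
E
```

```text
tcp clamp [0.0017319  0.08473028 0.10376472] 0.18114045199111953
2310 [281.18484848 306.86320346] cap [[-0.0063, 0.0808, 0.1015], [0.0019, 0.0892, 0.1134], [0.01, 0.0943, 0.1239]]
```

View pics/w4.png

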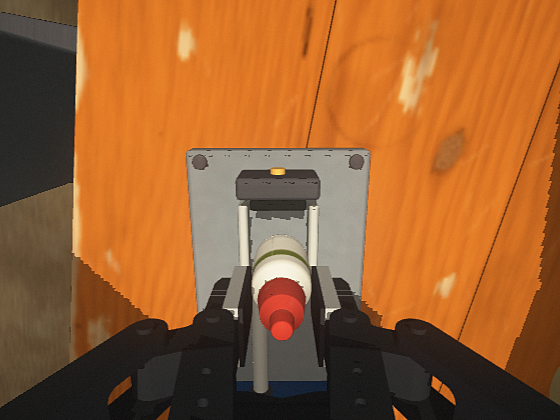

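The held bottle hangs upright between the rails at (281,290), short of the stop at (278,186). It is about 1.7 mm off in clamp x, so I correct that while lowering.

Request:
drive_tool --pt "0 -0.0015 0.01 0 0 0 -1" --pt "0 0 0.01 0 0 0 -1" --pt "0 0 0.01 0 0 0 -1" --pt "0 0 0.006 0 0 0 -1" --pt "0 0 0.003 0 0 0 -1" --pt "0 0 0 0 0 0 -1" --pt "0 0 0 0 0 0 -1"

```text
t: 6.45
tcp_pos: [0.4888, 0.0153, 0.0632]
tool_rot: [0.64, 0.768, -0.0, -0.0]
force: [-0.2, 0.8, -0.3]
finger_gap: 0.294
gripper_force: 19.8
```

Request:
drive_tool --pt "0 0.0005 0.001 0 0 0 -1" --pt "0 0 0.0005 0 0 0 -1" --pt "0 0 0 0 0 0 -1" --pt "0 0 0 0 0 0 -1"

```text
t: 6.85
tcp_pos: [0.4893, 0.0154, 0.062]
tool_rot: [0.64, 0.768, 0.0, 0.0]
force: [-0.0, 0.8, 0.4]
finger_gap: 0.294
gripper_force: 19.8
```

Request:
drive_tool --pt "0 0 0.0007 0 0 0 -1" --pt "0 0 0 0 0 0 -1" --pt "0 0 0 0 0 0 -0.3" --pt "0 0 0 0 0 0 -0.1" --pt "0 0 0 0 0 0 0.1" --pt "0 0 0 0 0 0 0.2" --pt "0 0 0 0 0 0 0.2" --pt "0 0 -0.01 0 0 0 0.2" --pt "0 0 -0.03 0 0 0 0.2" --pt "0 0 -0.04 0 0 0 0.2"

```text
t: 7.85
tcp_pos: [0.4879, 0.0156, 0.1411]
tool_rot: [0.641, 0.768, -0.001, -0.002]
force: [0.1, 0.3, 0.1]
finger_gap: 0.602
gripper_force: 0.0
```

Request:
drive_tool --pt "0 0 -0.04 0 0 0 0.2" --pt "-0.02 0 -0.04 0 0 0 0.2" --pt "-0.04 0 -0.03 0 0 0 0.2" --pt "-0.04 0 0 0 0 0 0.2" --pt "-0.03 0 0 0 0 0 0.2" --pt "0 0 0 0 0 0 0.2" --pt "0 0 0 0 0 0 0.2"

```text
t: 8.55
tcp_pos: [0.512, -0.1126, 0.2514]
tool_rot: [0.641, 0.767, 0.0, -0.0]
force: [0.3, -0.1, 0.2]
finger_gap: 0.6
gripper_force: 0.0
```

```bash
python3 - <<'E'
from h import *
d=grab('wrist'); pickle.dump(d,open('w5.pkl','wb')); save(d,'w5.png'); print(cl(d['s']['tcp_pos']))
E
```

```text
[-0.00115677 -0.04517134  0.25139666]
```

View pics/w5.png

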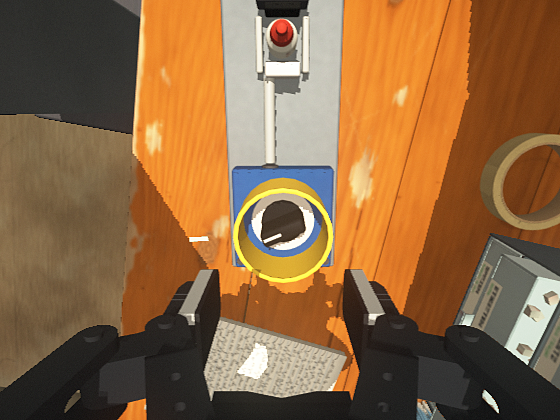

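The bottle stands upright in the nest at (282,35). The guard rim is centred at about (283,233), with the black bar at about (280,224).

```bash
python3 - <<'E'
from h import *
d=pickle.load(open('w5.pkl','rb'))
T=pickle.load(open('top0.pkl','rb'))
yy,xx=np.mgrid[165:290,225:345]; uv=np.c_[xx.ravel(),yy.ravel()]; Q=cloud(d,uv); q=cl(Q)
h=cv2.cvtColor(d['image'],cv2.COLOR_RGB2HSV)[yy.ravel(),xx.ravel()]
k=(h[:,0]>20)&(h[:,0]<34)&(h[:,1]>150)&(q[:,2]>.084)&(q[:,2]<.093); zr=np.median(q[k,2]); 
(x,y),r=cv2.minEnclosingCircle(q[k,:2].astype(np.float32)); 
A=q[k]; s=np.linalg.lstsq(np.c_[2*A[:,:2],np.ones(len(A))],(A[:,:2]**2).sum(1),rcond=None)[0]; print('rim',k.sum(),zr,x,y,r,'lsq',s[:2])
print('z hist in guard:'); inn=(np.hypot(q[:,0]-x,q[:,1]-y)<.03); print(np.histogram(q[inn,2],bins=np.arange(.036,.09,.004)))
for zl in(.07,.074):
  k=inn&(q[:,2]>zl)&(q[:,2]<.084); P=q[k,:2].astype(np.float32); (cx,cy),(w,hh),a=cv2.minAreaRect(P); b=cv2.boxPoints(((cx,cy),(w,hh),a))
  u,sv,vt=np.linalg.svd(P-P.mean(0),full_matrices=False); print(zl,k.sum(),np.median(q[k,2]),'box',cx,cy,w,hh,a,'pca ang',np.arctan2(vt[0,1],vt[0,0]),'mean',P.mean(0))
# bottle
R=redmask(d,(282,35,20)); qq=cl(cloud(d,R)); print('cap',np.percentile(qq,[2,50,98],axis=0).round(4).tolist())
cv2.imwrite('pics/c5.png',cv2.resize(cv2.imread('pics/w5.png')[175:285,225:345],None,fx=5,fy=5,interpolation=2))
E
```

```text
rim 1259 0.08772558142745729 0.0005521413404494524 -0.0750112235546112 0.0422959178686142 lsq [ 0.00022096 -0.0743293 ]
z hist in guard:
(array([1184,  338,  250,   46,   55,   49,   54,   53,   60,   96,  630,
          1,    0]), array([0.036, 0.04 , 0.044, 0.048, 0.052, 0.056, 0.06 , 0.064, 0.068,
       0.072, 0.076, 0.08 , 0.084, 0.088]))
0.07 755 0.07765307730067983 box 0.0004950277507305145 -0.07477317750453949 0.04001655429601669 0.014398167841136456 23.295238494873047 pca ang -2.742069 mean [ 0.00065432 -0.07337783]
0.074 700 0.07774677594127963 box 0.0004443228244781494 -0.07481162995100021 0.0399002842605114 0.014365359209477901 23.34787368774414 pca ang -2.7435925 mean [ 0.00064613 -0.07380529]
cap [[-0.0087, 0.0763, 0.0604], [-0.0008, 0.083, 0.0718], [0.0068, 0.0925, 0.0824]]
```

View pics/c5.png

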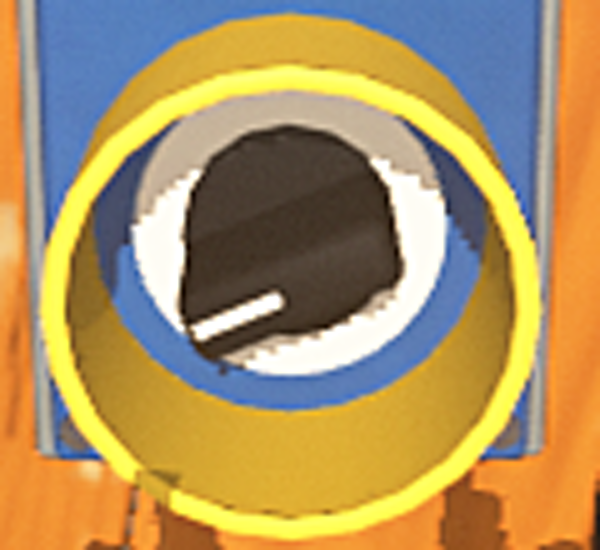

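The crop shows the bar clear of the guard, with its white mark at the end near (240,312). By depth the bar is centred at clamp (0.5, -74.8) mm with its long axis at 23.3° and its top at z = 77.7 mm, so the knob reads about 0.14 rad.

Request:
drive_tool --pt "-0.03 0.0015 0 0 0 0 -0.29" --pt "0 0 0 0 0 8.35 -0.29" --pt "0 0 0 0 0 8.35 -0.29" --pt "0 0 0 0 0 8.35 -0.29" --pt "0 0 0 0 0 8.35 -0.29" --pt "0 0 0 0 0 8.35 -0.29" --pt "0 0 0 0 0 8.35 -0.29" --pt "0 0 0 0 0 8.35 -0.29" --pt "0 0 0 0 0 8.35 -0.29" --pt "0 0 0 0 0 0 -0.29"

```text
t: 9.6
tcp_pos: [0.5189, -0.14, 0.251]
tool_rot: [0.957, 0.29, -0.0, -0.001]
force: [0.3, -0.3, 1.0]
finger_gap: 0.354
gripper_force: 0.0
```

Request:
drive_tool --pt "0 0 0.04 0 0 0 -0.29" --pt "0 0 0.04 0 0 0 -0.29" --pt "0 0 0 0 0 0 -0.29" --pt "0 0 0 0 0 0 -0.29"

```text
t: 10.0
tcp_pos: [0.5192, -0.141, 0.1711]
tool_rot: [0.957, 0.29, -0.001, -0.001]
force: [-0.4, -0.1, 0.3]
finger_gap: 0.356
gripper_force: 0.0
```

```bash
cat >> h.py <<'E'
from scipy.spatial.transform import Rotation as R
def st(tgt=(.0005,-.0748)):
    s=manip.sense(); M=R.from_quat(s['tool_rot']).as_matrix(); Y=M[:,1]; c=cl(s['tcp_pos'])
    w=C+ex*tgt[0]+ey*tgt[1]; e=M.T@np.r_[w-s['tcp_pos'][:2],0]
    print('t',round(s['t'],2),'clamp',c.round(4),'y-ang clamp deg',round(np.degrees(np.arctan2(Y[1],Y[0])-yaw),2),'tilt',M[:2,2].round(4),'err tool',e.round(4),'gap mm',round(s['finger_gap']*85,1),'F',s['force'].round(1),'T',s['ft_torque'].round(3),'q6',s['q'][5].round(2))
    return s
E
python3 -c "
from h import *
st()"
```

```text
t 10.0 clamp [ 0.0007 -0.0743  0.1711] y-ang clamp deg -66.74 tilt [-0.0017  0.0009] err tool [-0.0004  0.0004 -0.    ] gap mm 30.2 F [-0.4 -0.1  0.3] T [ 0.008 -0.05   0.01 ] q6 0.51
```

Request:
drive_tool --pt "-0.0004 0.0004 0.03 0 0 0 -0.29" --pt "0 0 0.03 0 0 0 -0.29" --pt "0 0 0.02 0 0 0 -0.29" --pt "0 0 0.015 0 0 0 -0.29" --pt "0 0 0.01 0 0 0 -0.29" --pt "0 0 0 0 0 0 -0.29" --pt "0 0 0 0 0 0 -0.29"

```text
t: 10.7
tcp_pos: [0.5204, -0.1427, 0.0674]
tool_rot: [0.957, 0.289, 0.001, 0.001]
force: [-0.4, 0.1, -0.4]
finger_gap: 0.355
gripper_force: 0.0
```

```bash
python3 -c "
from h import *
st()"
```

```text
t 10.7 clamp [ 0.0016 -0.0762  0.0674] y-ang clamp deg -66.86 tilt [ 0.0023 -0.0012] err tool [-0.0005 -0.0018 -0.    ] gap mm 30.2 F [-0.4  0.1 -0.4] T [ 0.002 -0.026  0.035] q6 0.51
```

Settle, correct, and close with 45 N.

Request:
drive_tool --pt "0 0 0.001 0 0 0 -0.29" --pt "0 0 0 0 0 0 -0.29" --pt "0 0 0 0 0 0 -0.29"

```text
t: 11.0
tcp_pos: [0.5197, -0.1425, 0.0657]
tool_rot: [0.957, 0.289, 0.0, 0.0]
force: [-0.4, 0.8, -0.4]
finger_gap: 0.356
gripper_force: 0.0
```

```bash
python3 -c "
from h import *
st()"
```

```text
t 11.0 clamp [ 0.0009 -0.0759  0.0657] y-ang clamp deg -66.89 tilt [ 0.001  -0.0005] err tool [ 0.     -0.0012 -0.    ] gap mm 30.3 F [-0.4  0.8 -0.4] T [ 0.004 -0.011  0.039] q6 0.51
```

Request:
drive_tool --pt "0 -0.0008 0 0 0 0 -0.29" --pt "0 0 0 0 0 0 -0.45" --pt "0 0 0 0 0 0 -0.6" --pt "0 0 0 0 0 0 -1" --pt "0 0 0 0 0 0 -1" --pt "0 0 0 0 0 0 -1" --pt "0 0 0 0 0 0 -1" --newtons 55

```text
t: 11.7
tcp_pos: [0.5192, -0.1421, 0.0653]
tool_rot: [0.957, 0.289, 0.0, 0.0]
force: [-0.8, -3.1, 2.4]
finger_gap: 0.15
gripper_force: 55.1
```

```bash
python3 -c "
from h import *
st()"
```

```text
t 11.7 clamp [ 0.0006 -0.0754  0.0653] y-ang clamp deg -66.89 tilt [ 0.0008 -0.0007] err tool [ 0.0002 -0.0006 -0.    ] gap mm 12.8 F [-0.8 -3.1  2.4] T [-0.357  0.028  0.033] q6 0.51
```

Request:
drive_tool --pt "0 0 0 0 0 4 -1" --pt "0 0 0 0 0 4 -1" --pt "0 0 0 0 0 4 -1" --pt "0 0 0 0 0 4 -1" --pt "0 0 0 0 0 4 -1" --pt "0 0 0 0 0 4 -1" --pt "0 0 0 0 0 4 -1" --pt "0 0 0 0 0 4 -1"

```text
t: 12.5
tcp_pos: [0.5193, -0.1423, 0.0653]
tool_rot: [1.0, 0.013, 0.0, 0.001]
force: [-0.2, -3.5, 2.5]
finger_gap: 0.151
gripper_force: 55.1
```

```bash
python3 -c "
from h import *
st()"
```

```text
t 12.5 clamp [ 0.0006 -0.0757  0.0653] y-ang clamp deg -98.97 tilt [ 0.0009 -0.0014] err tool [-0.0003 -0.0008 -0.    ] gap mm 12.8 F [-0.2 -3.5  2.5] T [-0.437  0.069  0.212] q6 1.07
```

Request:
drive_tool --pt "0 0 0 0 0 0 -1" --pt "0 0 0 0 0 0 -1" --pt "0 0 0 0 0 0 -1"

```text
t: 12.8
tcp_pos: [0.5194, -0.1423, 0.0653]
tool_rot: [1.0, 0.014, 0.001, 0.0]
force: [-0.7, -4.0, 3.3]
finger_gap: 0.153
gripper_force: 55.2
```

```bash
python3 -c "
from h import *
for i in range(3): st()"
```

```text
t 12.8 clamp [ 0.0007 -0.0756  0.0653] y-ang clamp deg -98.86 tilt [ 0.0011 -0.0009] err tool [-0.0003 -0.0008 -0.    ] gap mm 13.0 F [-0.7 -4.   3.3] T [-0.741  0.106 -0.193] q6 1.07
t 12.8 clamp [ 0.0007 -0.0756  0.0653] y-ang clamp deg -98.86 tilt [ 0.0011 -0.0009] err tool [-0.0003 -0.0008 -0.    ] gap mm 13.0 F [-0.7 -4.   3.3] T [-0.741  0.106 -0.193] q6 1.07
t 12.8 clamp [ 0.0007 -0.0756  0.0653] y-ang clamp deg -98.86 tilt [ 0.0011 -0.0009] err tool [-0.0003 -0.0008 -0.    ] gap mm 13.0 F [-0.7 -4.   3.3] T [-0.741  0.106 -0.193] q6 1.07
```

Request:
drive_tool --pt "0 0 0 0 0 2 -1" --pt "0 0 0 0 0 2 -1" --pt "0 0 0 0 0 2 -1" --pt "0 0 0 0 0 2 -1" --pt "0 0 0 0 0 2 -1" --pt "0 0 0 0 0 1 -1" --pt "0 0 0 0 0 1 -1" --pt "0 0 0 0 0 1 -1"

```text
t: 13.6
tcp_pos: [0.5194, -0.1424, 0.0653]
tool_rot: [0.995, -0.099, 0.001, 0.001]
force: [-0.3, -5.2, 1.3]
finger_gap: 0.157
gripper_force: 55.2
```

```bash
cat >> h.py <<'E'
def kn():
    s=manip.sense(); Y=R.from_quat(s['tool_rot']).as_matrix()[:,1]
    a=np.arctan2(Y[1],Y[0])-yaw; k=0.1425+np.radians(-66.89)-a
    print('t',round(s['t'],2),'knob',round(k,4),'Tz',s['ft_torque'][2].round(3),'T',s['ft_torque'].round(2),'F',s['force'].round(1),'tau6',s['tau'][5].round(3),'qd6',s['qd'][5].round(3))
E
python3 -c "
from h import *
kn()"
```

```text
t 13.6 knob 0.9259 Tz 0.201 T [-0.81  0.09  0.2 ] F [-0.3 -5.2  1.3] tau6 0.093 qd6 0.172
```

Request:
drive_tool --pt "0 0 0 0 0 1 -1"

```text
t: 13.7
tcp_pos: [0.5194, -0.1424, 0.0653]
tool_rot: [0.994, -0.107, 0.001, 0.001]
force: [-1.8, -5.9, 2.3]
finger_gap: 0.156
gripper_force: 55.2
```

```bash
python3 -c "
from h import *
kn()"
```

```text
t 13.7 knob 0.9434 Tz 0.181 T [-0.75  0.05  0.18] F [-1.8 -5.9  2.3] tau6 0.093 qd6 0.173
```

Request:
drive_tool --pt "0 0 0 0 0 1 -1"

```text
t: 13.8
tcp_pos: [0.5193, -0.1424, 0.0653]
tool_rot: [0.993, -0.116, 0.001, 0.001]
force: [-1.1, -4.9, 2.5]
finger_gap: 0.151
gripper_force: 55.2
```

```bash
python3 -c "
from h import *
kn()"
```

```text
t 13.8 knob 0.9609 Tz 0.232 T [-0.81  0.09  0.23] F [-1.1 -4.9  2.5] tau6 0.093 qd6 0.174
```

Request:
drive_tool --pt "0 0.0005 0 0 0 1 -1" --pt "0 0 0 0 0 1 -1" --pt "0 0 0 0 0 1 -1"

```text
t: 14.1
tcp_pos: [0.5193, -0.1425, 0.0653]
tool_rot: [0.99, -0.143, 0.001, 0.0]
force: [0.5, -4.4, 2.3]
finger_gap: 0.154
gripper_force: 55.3
```

```bash
python3 -c "
from h import *
kn()"
```

```text
t 14.1 knob 1.0155 Tz 0.171 T [-0.63 -0.13  0.17] F [ 0.5 -4.4  2.3] tau6 0.086 qd6 0.177
```

Request:
drive_tool --pt "0 0 0 0 0 1 -1" --pt "0 0 0 0 0 1 -1"

```text
t: 14.3
tcp_pos: [0.5193, -0.1425, 0.0653]
tool_rot: [0.987, -0.161, 0.001, 0.0]
force: [1.2, -4.7, 3.6]
finger_gap: 0.153
gripper_force: 55.4
```

```bash
python3 -c "
from h import *
kn()"
```

```text
t 14.3 knob 1.0511 Tz 0.151 T [-0.76 -0.21  0.15] F [ 1.2 -4.7  3.6] tau6 0.09 qd6 0.174
```

Request:
drive_tool --pt "0 0 0 0 0 1 -1" --pt "0 0 0 0 0 1 -1"

```text
t: 14.5
tcp_pos: [0.5193, -0.1425, 0.0653]
tool_rot: [0.984, -0.178, 0.001, 0.0]
force: [2.3, -4.5, 3.5]
finger_gap: 0.149
gripper_force: 55.4
```

```bash
python3 -c "
from h import *
kn()"
```

```text
t 14.5 knob 1.0863 Tz 0.214 T [-0.83 -0.21  0.21] F [ 2.3 -4.5  3.5] tau6 0.092 qd6 0.173
```

Request:
drive_tool --pt "0 0 0 0 0 1 -1" --pt "0 0 0 0 0 1 -1"

```text
t: 14.7
tcp_pos: [0.5193, -0.1425, 0.0653]
tool_rot: [0.981, -0.195, 0.001, 0.0]
force: [1.0, -5.2, 3.2]
finger_gap: 0.154
gripper_force: 55.4
```

```bash
python3 -c "
from h import *
kn()"
```

```text
t 14.7 knob 1.1212 Tz 0.177 T [-0.81 -0.21  0.18] F [ 1.  -5.2  3.2] tau6 0.093 qd6 0.175
```

Request:
drive_tool --pt "0 0 0 0 0 1 -1"

```text
t: 14.8
tcp_pos: [0.5193, -0.1425, 0.0653]
tool_rot: [0.979, -0.204, 0.001, 0.0]
force: [1.2, -4.8, 3.7]
finger_gap: 0.146
gripper_force: 55.4
```

```bash
python3 -c "
from h import *
kn()"
```

```text
t 14.8 knob 1.1386 Tz 0.252 T [-0.83 -0.14  0.25] F [ 1.2 -4.8  3.7] tau6 0.093 qd6 0.172
```

Request:
drive_tool --pt "0 0 0 0 0 1 -1"

```text
t: 14.9
tcp_pos: [0.5193, -0.1425, 0.0653]
tool_rot: [0.977, -0.212, 0.001, 0.0]
force: [0.8, -4.3, 3.4]
finger_gap: 0.154
gripper_force: 55.4
```

```bash
python3 -c "
from h import *
kn()"
```

```text
t 14.9 knob 1.156 Tz 0.195 T [-0.76 -0.18  0.19] F [ 0.8 -4.3  3.4] tau6 0.093 qd6 0.173
```

Request:
drive_tool --pt "0 0 0 0 0 1 -1"

```text
t: 15.0
tcp_pos: [0.5193, -0.1425, 0.0653]
tool_rot: [0.975, -0.221, 0.001, 0.0]
force: [1.1, -4.1, 4.3]
finger_gap: 0.155
gripper_force: 55.4
```

```bash
python3 -c "
from h import *
kn()"
```

```text
t 15.0 knob 1.1735 Tz 0.234 T [-0.79 -0.23  0.23] F [ 1.1 -4.1  4.3] tau6 0.093 qd6 0.174
```

Request:
drive_tool --pt "0 0 0 0 0 1 -1"

```text
t: 15.1
tcp_pos: [0.5193, -0.1425, 0.0653]
tool_rot: [0.973, -0.229, 0.001, 0.0]
force: [0.6, -6.5, 4.3]
finger_gap: 0.156
gripper_force: 55.4
```

```bash
python3 -c "
from h import *
kn()"
```

```text
t 15.1 knob 1.191 Tz 0.191 T [-0.83 -0.2   0.19] F [ 0.6 -6.5  4.3] tau6 0.093 qd6 0.173
```

Request:
drive_tool --pt "0 0 0 0 0 1 -1"

```text
t: 15.2
tcp_pos: [0.5193, -0.1425, 0.0653]
tool_rot: [0.971, -0.238, 0.001, 0.0]
force: [1.0, -5.5, 3.8]
finger_gap: 0.153
gripper_force: 55.4
```

```bash
python3 -c "
from h import *
kn()"
```

```text
t 15.2 knob 1.2084 Tz 0.152 T [-0.8  -0.19  0.15] F [ 1.  -5.5  3.8] tau6 0.093 qd6 0.172
```

Request:
drive_tool --pt "0 0 0 0 0 1 -1"

```text
t: 15.3
tcp_pos: [0.5193, -0.1425, 0.0653]
tool_rot: [0.969, -0.246, 0.001, 0.0]
force: [0.6, -5.2, 2.6]
finger_gap: 0.153
gripper_force: 55.4
```

```bash
python3 -c "
from h import *
kn()"
```

```text
t 15.3 knob 1.2258 Tz 0.193 T [-0.83 -0.23  0.19] F [ 0.6 -5.2  2.6] tau6 0.093 qd6 0.172
```

Request:
drive_tool --pt "0 0 0 0 0 1 -1"

```text
t: 15.4
tcp_pos: [0.5193, -0.1426, 0.0653]
tool_rot: [0.967, -0.255, 0.001, 0.0]
force: [1.1, -5.5, 3.5]
finger_gap: 0.152
gripper_force: 55.4
```

```bash
python3 -c "
from h import *
kn()"
```

```text
t 15.4 knob 1.2433 Tz 0.165 T [-0.83 -0.23  0.16] F [ 1.1 -5.5  3.5] tau6 0.093 qd6 0.174
```

Request:
drive_tool --pt "0 0 0 0 0 1 -1"

```text
t: 15.5
tcp_pos: [0.5193, -0.1426, 0.0653]
tool_rot: [0.965, -0.263, 0.001, 0.0]
force: [1.4, -5.0, 4.8]
finger_gap: 0.158
gripper_force: 55.4
```

```bash
python3 -c "
from h import *
kn()"
```

```text
t 15.5 knob 1.2607 Tz 0.237 T [-0.83 -0.18  0.24] F [ 1.4 -5.   4.8] tau6 0.114 qd6 0.172
```

Request:
drive_tool --pt "0 0 0 0 0 1 -1"

```text
t: 15.6
tcp_pos: [0.5193, -0.1426, 0.0653]
tool_rot: [0.962, -0.272, 0.001, 0.0]
force: [1.1, -5.7, 4.0]
finger_gap: 0.152
gripper_force: 55.4
```

```bash
python3 - <<'E'
from h import *
kn()
d=grab('scene'); yy,xx=np.mgrid[230:310,295:395]; q=cl(cloud(d,np.c_[xx.ravel(),yy.ravel()]))
im=d['image'][yy.ravel(),xx.ravel()]
k=(abs(q[:,0])<.016)&(q[:,2]>.04)&(q[:,2]<.047)&(q[:,1]>.03)&(q[:,1]<.1); print(k.sum(),'jawtop y',np.percentile(q[k,1],[2,50,98]).round(4))
k=(abs(q[:,0])<.022)&(q[:,2]>.04)&(q[:,2]<.048)&(q[:,1]>.1)&(q[:,1]<.13); print(k.sum(),'stop y',np.percentile(q[k,1],[2,50,98]).round(4))
cv2.imwrite('pics/s6.png',cv2.resize(cv2.cvtColor(d['image'],4)[215:325,285:435],None,fx=5,fy=5,interpolation=2))
E
```

```text
t 15.6 knob 1.278 Tz 0.234 T [-0.78 -0.26  0.23] F [ 1.1 -5.7  4. ] tau6 0.141 qd6 0.171
118 jawtop y [0.0667 0.0743 0.097 ]
145 stop y [0.104  0.1139 0.1219]
```

View pics/s6.png

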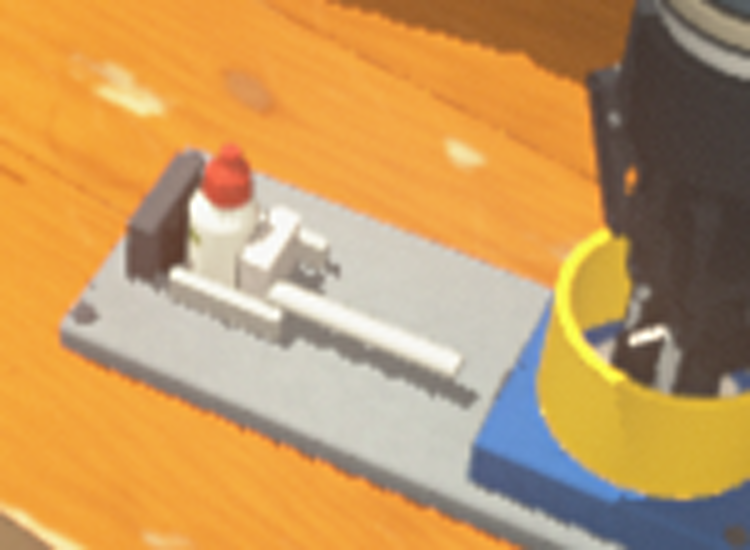

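Clean rise in the wrist joint torque since 1.25 rad: the bottle at crop (225,225) is now touched by the jaw on its right and by the stop on its left. The rise is about 4 N so far, so I go on in small steps.

Request:
drive_tool --pt "0 0 0 0 0 1 -1"

```text
t: 15.75
tcp_pos: [0.5193, -0.1426, 0.0653]
tool_rot: [0.96, -0.28, 0.001, 0.0]
force: [1.2, -4.9, 3.7]
finger_gap: 0.153
gripper_force: 55.5
```

```bash
python3 -c "
from h import *
kn()"
```

```text
t 15.75 knob 1.2952 Tz 0.238 T [-0.81 -0.19  0.24] F [ 1.2 -4.9  3.7] tau6 0.129 qd6 0.179
```

Request:
drive_tool --pt "0 0 0 0 0 1 -1"

```text
t: 15.85
tcp_pos: [0.5193, -0.1426, 0.0653]
tool_rot: [0.958, -0.288, 0.001, 0.0]
force: [-0.2, -5.3, 2.4]
finger_gap: 0.152
gripper_force: 55.5
```

```bash
python3 -c "
from h import *
kn()"
```

```text
t 15.85 knob 1.3125 Tz 0.289 T [-0.86 -0.16  0.29] F [-0.2 -5.3  2.4] tau6 0.193 qd6 0.17
```

Request:
drive_tool --pt "0 0 0 0 0 0.7 -1"

```text
t: 15.95
tcp_pos: [0.5193, -0.1426, 0.0653]
tool_rot: [0.956, -0.294, 0.001, 0.0]
force: [0.9, -5.5, 3.5]
finger_gap: 0.15
gripper_force: 55.5
```

```bash
python3 -c "
from h import *
kn()"
```

```text
t 15.95 knob 1.3246 Tz 0.329 T [-0.81 -0.2   0.33] F [ 0.9 -5.5  3.5] tau6 0.263 qd6 0.116
```

Request:
drive_tool --pt "0 0 0 0 0 0 -1" --pt "0 0 0 0 0 0 -1"

```text
t: 16.15
tcp_pos: [0.5193, -0.1426, 0.0653]
tool_rot: [0.956, -0.294, 0.001, 0.0]
force: [0.6, -5.0, 4.2]
finger_gap: 0.15
gripper_force: 55.4
```

```bash
python3 -c "
from h import *
kn(); st()"
```

```text
t 16.15 knob 1.3245 Tz 0.194 T [-0.85 -0.19  0.19] F [ 0.6 -5.   4.2] tau6 0.229 qd6 -0.002
t 16.15 clamp [ 0.0005 -0.0759  0.0653] y-ang clamp deg -134.61 tilt [ 0.0012 -0.0009] err tool [-0.0008 -0.0008 -0.    ] gap mm 12.8 F [ 0.6 -5.   4.2] T [-0.852 -0.194  0.194] q6 1.69
```

Request:
drive_tool --pt "0 0 0 0 0 0 -0.6" --pt "0 0 0 0 0 0 -0.45" --pt "0 0 0 0 0 0 -0.32" --pt "0 0 0 0 0 0 -0.29" --pt "0 0 0 0 0 0 -0.29" --pt "0 0 0 0 0 0 -0.29"

```text
t: 16.75
tcp_pos: [0.5186, -0.1419, 0.065]
tool_rot: [0.956, -0.294, -0.0, -0.0]
force: [-0.5, -1.1, -0.5]
finger_gap: 0.351
gripper_force: 0.0
```

```bash
python3 -c "
from h import *
st()"
```

```text
t 16.75 clamp [ 0.     -0.0752  0.065 ] y-ang clamp deg -134.6 tilt [-0.0004  0.0003] err tool [ 0.0001 -0.0006 -0.    ] gap mm 29.9 F [-0.5 -1.1 -0.5] T [-0.044  0.014 -0.021] q6 1.69
```

Free of the knob. Now straight up, turn back, and look from beside the clamp to verify.

Request:
drive_tool --pt "0 0 -0.01 0 0 0 -0.29" --pt "0 0 -0.02 0 0 0 -0.29" --pt "0 0 -0.03 0 0 0 -0.29" --pt "0 0 -0.04 0 0 0 -0.29" --pt "0 0 -0.04 0 0 0 -0.29" --pt "0 0 -0.04 0 0 0 -0.29" --pt "0 0 -0.02 0 0 -8.5 -0.29" --pt "0 0 0 0 0 -8.5 -0.29" --pt "0 0 0 0 0 -8.5 -0.29" --pt "0 0 0 0 0 -8.5 -0.29"

```text
t: 17.75
tcp_pos: [0.5186, -0.142, 0.2663]
tool_rot: [1.0, 0.002, 0.001, 0.0]
force: [0.6, 0.0, 0.5]
finger_gap: 0.357
gripper_force: 0.0
```

Request:
drive_tool --pt "0 0 0 0 0 -8.5 -0.29" --pt "0 0 0 0 0 -8.5 -0.29" --pt "0 0 0 0 0 -8.5 -0.29" --pt "0 0 0 0 0 -8.5 -0.29" --pt "0 0 0 0 0 -8.5 -0.29" --pt "0 0 0 0 0 -8.5 -0.29" --pt "0 0 0 0 0 -8.5 -0.29" --pt "0 0 0 0 0 -8.5 -0.29" --pt "0 0 0 0 0 0 -0.29" --pt "0 0 0 0 0 0 -0.29"

```text
t: 18.75
tcp_pos: [0.5186, -0.142, 0.2656]
tool_rot: [0.831, 0.557, 0.0, 0.0]
force: [0.8, 0.3, -1.0]
finger_gap: 0.356
gripper_force: 0.0
```

```bash
python3 - <<'E'
from h import *
st(); d=grab('wrist'); t=grab('top')
yy,xx=np.mgrid[0:300,200:370]; q=cl(cloud(d,np.c_[xx.ravel(),yy.ravel()]))
k=(np.hypot(q[:,0]-.0005,q[:,1]+.0748)<.03)&(q[:,2]>.073)&(q[:,2]<.084); print('bar',k.sum(),cv2.minAreaRect(q[k,:2].astype(np.float32)),'expected deg',np.degrees(.55-1.3245))
p=redmask(d,(282,60,80)); Q=cl(cloud(d,p)); print('cap',len(p),np.percentile(Q,[2,50,98],axis=0).round(4).tolist())
k=(abs(q[:,0])<.012)&(q[:,2]>.041)&(q[:,2]<.047)&(q[:,1]>.05)&(q[:,1]<.085); print('jaw',np.percentile(q[k,1],[2,98]))
b=[x for x in blobs(t,(108,90,60),(130,255,255)) if x[0][0]<300]; print([c[0].round(1).tolist() for c in b],'before (244.5,219.9)')
a=cv2.cvtColor(d['image'],4)[:300,180:380]; a=cv2.resize(a,None,fx=2,fy=2); u=cv2.resize(cv2.cvtColor(t['image'],4)[140:260,150:440],(400,165)); a[-165:]=u; cv2.imwrite('pics/f.png',a)
E
```

```text
t 18.75 clamp [-0.     -0.0752  0.2656] y-ang clamp deg -32.77 tilt [ 0.0003 -0.0001] err tool [0.0007 0.0002 0.    ] gap mm 30.3 F [ 0.8  0.3 -1. ] T [ 0.015  0.012 -0.034] q6 -0.09
bar 702 ((0.0005259355530142784, -0.07496586441993713), (0.014070202596485615, 0.04000520333647728), 46.036903381347656) expected deg -44.375581232882254Traceback (most recent call last):
  File "<stdin>", line 5, in <module>
    return _quantile_unchecked(
        a, q, axis, out, overwrite_input, method, keepdims, weights)
    return _ureduce(a,
                    func=_quantile_ureduce_func,
    ...<5 lines>...
                    overwrite_input=overwrite_input,
                    method=method)
    r = func(a, **kwargs)
    result = _quantile(arr,
                       quantiles=q,
    ...<2 lines>...
                       out=out,
                       weights=wgt)
    slices_having_nans = np.isnan(arr[-1, ...])
                                  ~~~^^^^^^^^^
IndexError: index -1 is out of bounds for axis 0 with size 0
```

The bar now lies at -44.0°, against -44.4° expected, so the knob did not slip. I won't view any more pictures: I have viewed 11, one over the limit of 10. The last check is by numbers only.

```bash
python3 - <<'E'
from h import *
t=grab('top'); s=grab('scene'); s0=pickle.load(open('scene0.pkl','rb'))
for n,d in(('top',t),('scene',s)):
  p=redmask(d); Q=cl(cloud(d,p)); k=(np.hypot(Q[:,0],Q[:,1]-.09)<.03)&(Q[:,2]<.1); print(n,k.sum(),np.percentile(Q[k],[2,50,98],axis=0).round(4).tolist() if k.sum() else '')
b=[x for x in blobs(t,(108,90,60),(130,255,255)) if x[0][0]<300]; print([c[0].round(1).tolist() for c in b],'before (244.5,219.9)')
f=lambda d:[x[0].round(1).tolist() for x in blobs(d,(108,90,60),(130,255,255),5) if 225<x[0][0]<260 and 195<x[0][1]<235]; print(f(s0),f(s))
yy,xx=np.mgrid[230:310,295:395]; q=cl(cloud(s,np.c_[xx.ravel(),yy.ravel()]))
k=(np.hypot(q[:,0],q[:,1]-.091)<.016)&(q[:,2]>.047)&(q[:,2]<.1); print('bottle in nest, top z',q[k,2].max(),'mean',q[k].mean(0))
k=(abs(q[:,0])<.016)&(q[:,2]>.04)&(q[:,2]<.047)&(q[:,1]>.03)&(q[:,1]<.082); print('jaw y',np.percentile(q[k,1],[2,98]))
E
```

```text
top 44 [[-0.0086, 0.0874, 0.0611], [-0.0012, 0.0959, 0.0723], [0.0065, 0.1027, 0.0827]]
scene 85 [[-0.0111, 0.0837, 0.0602], [-0.006, 0.0904, 0.069], [-0.0, 0.0995, 0.0816]]
[[215.0, 148.7], [201.0, 154.8], [244.4, 220.0]] before (244.5,219.9)
[[239.9, 210.0]] [[239.4, 210.1]]
bottle in nest, top z 0.08322662687095062 mean [-0.00680508  0.0902558   0.06161974]
jaw y [0.06706812 0.08109952]
```

The bottle is upright: its top is at 83 mm against 81 mm nominal, its axis is at y = 93–95 mm, and it sits against the stop. The blue bottle hasn't moved and the hand is clear, so I hand the job in.

```bash
python3 -c "
from h import *
print(manip.sign_off())"
```

```text
the job is handed in; nothing more can be done
None
```

Job handed in: the red-capped bottle stands upright in the nest, clamped at about 10 N by torque rise (knob about 1.32 rad), the loose blue bottle is unmoved and the hand is clear at 18.8 s; I viewed 11 pictures, one over the limit of 10.

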